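# Walk a heavy casting mould up to the back stop

### The arm

A 6-joint arm with a two-finger parallel gripper is mounted at the origin on a cart in front of the work surface, level with it; the furniture and walls round the work are solid. World frame = base frame: x ahead of the robot, y to its left, z up, the work surface at z = 0. Lengths are in mm, angles in rad, forces in N, time in s.
With the tool pointing down it reaches from about 350 to 775 mm from the base axis. Payload 7.3 kg.
Tool frame: the origin (TCP) lies on the centre line of the jaws, within the pads' length; the fingertips stand 22 mm ahead of it and the grasp point (between the pads) lies 3 mm ahead of it (bot.finger_overhang is the distance from the TCP to the fingertips, in mm); y points along the fingers, z is the direction in which the jaws open and shut, and the axes are right-handed (so a half turn about y gives the same grasp; the last joint's range is limited). The gripper opens to 92 mm and grips with 3 to 60 N. Pads are 19 mm wide; open, the fingers measure 130 mm over their backs; the gripper's body (75 mm by 190 mm) begins 47 mm behind the grasp point.
Start: joints at [0.964, 0.342, 1.524, -0, 1.275, -0.146], TCP at [233.438, 470.268, 225.741] pointing down, gripper open.
Joint ranges: [-2.53, 2.53], [-0.77, 2.02], [0.04, 2.7], [-1, 4.14], [0.28, 2.66], [-3.11, 3.11]. Speed limits (rad/s): [2.57, 2.57, 3.14, 3.14, 3.14, 3.14].

### API

Orientations are given as [roll, pitch, yaw] about the fixed x, y, z axes, in that order (R = Rz(yaw) Ry(pitch) Rx(roll)).
In Python, from plant import bot, viewer, find_in, spot_point gives the robot as it stands.
- The arm moves only by the tool send_rows, never from a script. Its argument "moves" is a list of rows, each a list of 3 entries, a list of its own where there are three numbers: the shift along the tool's x, y, z in mm, then the turn, a rotation vector about the tool's x, y, z in degrees, then the finger opening in mm, from 0 to 91.8. A call has 1 to 20 rows; each row shifts and turns the pose as measured when the row begins, along the tool's axes as they then stand; what a row does not reach is not made up. A row lasts 1/8 s, in which the tool goes at most 62.5 mm and 10.7 degrees, less where a joint would pass 70% of its speed; a pose out of reach is approached as far as the arm can. A call with a gripper value outside its range is refused whole. The fingers move at their own pace and stop on an object; the grip force is fixed at half the most. Time passes only in rows, so rows that do not move let the fingers close. It gives the time, the measured TCP pose, the force and the opening at its end, in the units of the state.
- bot.get_obs(): the state, without advancing time (a new reading comes with each control period).
- viewer.capture(name): name is "scene" or "top" or "wrist"; returns the picture (480x640x3 uint8, blue, green, red); there is no depth.
- viewer.camera_model(name): a dict with "fx", "fy", "cx", "cy" (pixels), "rvec" (rotation vector, rad) and "tvec" (3), from world to camera coordinates, as OpenCV has them. Camera axes: x right, y down, z forward; pixel columns grow to the right and rows downward; lengths in mm; the calibration is good to about 2 mm. A picture is of the moment at which its call begins: read the wrist's pose just before it. camera_model takes no time and is no camera call; for the wrist camera it gives the pose at the moment of the call.
- bot.close_job(): hands the job in, once; it reports no verdict.
Trained networks look in the newest picture that a camera, given by its name, has taken for a name from the list of things; names that differ only in an ending like _2 or _b are one class to them, and where a whole thing is asked for, a point or a joint stands for the part that bears it (a point fixed in the world has none). Each returns a list of dicts, best first, with "conf" (0 to 1); they miss things now and then, are a little off and sometimes report something else, mostly with a low value. They report only what shows in the picture. A call takes as long as a camera call.
- find_in(camera, thing): "extent" ([centre column, centre row, width, height] in pixels, round what is visible of it).
- spot_point(camera, thing): "point" ([column, row] in pixels: a listed point, or the origin of a listed thing).
The state is a dict: "time": time; "joint_positions": joint angles; "dq": joint speeds; "tau": joint torques, N m; "tool_pos": TCP position; "tcp_rot": TCP orientation; "contact_force": force on the tool from outside, world axes, zero at the start; "moment": the same for the moment, N m; "grip_width": finger opening in mm.
Only numpy, scipy, OpenCV 4.12 (cv2) and the standard library are available. Lean on these libraries where they do the work, as an engineer would, in place of code of your own. Each camera call takes 0.05 s, during which the arm holds its last target.

### The job

Walk the heavy plaster casting mould forward across the bench until its far long face sits flush and square against the wooden back stop, pressed fully home there. It is too heavy to shove straight and its wet plaster chips at 25 N, so push it at the black buffers on its two near corners in turn, gently, swinging it a good ten degrees out of square first one way and then the other. Keep it flat on its feet and leave the jar and the bowl alone.

Things in the scene. Friction and masses are not known exactly. Their poses are not given: they have to be found in the camera images.
- mould: off-white plaster mould in two halves, two dark bands: block 120 (x) x 240 (y) x 82 mm high, 3.4 kg, too deep to grip. Origin: centre of its underside on the bench, z up, x roughly towards the stop; long faces at x = -60 (near), +60 mm (far). Plaster from 12 mm up, on four round rubber feet at x = +-30, y = +-85 mm. Near face has a smooth black buffer at each end
- mould_far_left (a point): far left lower corner of the mould, at its x = +60, y = +120, z = +30 mm
- mould_far_right (a point): far right lower corner of the mould, at its x = +60, y = -120, z = +30 mm
- mould_near_left (a point): middle of the left buffer's face, at the mould's x = -78, y = +102, z = +36 mm; the buffer is 32 mm wide (y), 36 mm high, 18 mm proud, slippery, gives 1 to 2 mm. Bench friction about 0.6: a straight push in the middle takes 19 to 28 N, a push on a buffer about 10 to 16 N, and the mould then pivots about the feet at its other end
- mould_near_right (a point): middle of the right buffer's face, at the mould's x = -78, y = -102, z = +36 mm; it behaves as the left one
- stop: fixed pale wooden back stop faced with black rubber, 360 mm long (y), 45 mm high, beyond the mould. Origin on the bench at the middle of its working face: the face is the plane x = 0, looks to -x (to the robot and the mould); the wood lies at x = 0 to 75 mm. The mould's far face starts about 75 to 110 mm short of it
- jar: white jar with blue lid, 65 mm wide, 92 mm high, origin at the centre of its underside; stands left of the mould's way
- bowl: small grey water bowl, 68 mm wide, 34 mm high, origin at the centre of its underside; stands right of the mould's way

How it is judged:
By the outcome, as a careful person would: the job done as asked, in the order asked, and still so for the second after the job is handed in, with the robot touching nothing.
It also fails if it takes over 72 s, if anything falls off the work surface, if the arm or the gripper's body presses on something with over 40 N, if the wrist force passes 120 N, or if a joint passes its speed limit or range.

## Working session

There is one attempt and no reset: what is moved stays moved. The work goes in short steps, Python scripts to look and compute and a tool call to move; the robot and the scene stay as the last step left them, time stands still between calls to the robot, and variables do not carry over. Pictures are saved under pics/ and viewed, and the job is handed in when it is done.

Besides the shell and the picture viewer there is one more tool, called after ">>>" as name(argument=value, ...) on one line, values as JSON. send_rows: Moves the arm, as the interface text tells. Its arguments: {"type":"object","properties":{"moves":{"type":"array","items":{"type":"array"}}},"required":["moves"]}

```bash
mkdir -p pics; ls; cat > h.py <<'E'
import numpy as np, cv2
from plant import bot, viewer, find_in, spot_point
def ray(cam,px):
    m=viewer.camera_model(cam);R=cv2.Rodrigues(np.array(m['rvec'],float))[0];t=np.array(m['tvec'],float).ravel()
    d=R.T@np.array([(px[0]-m['cx'])/m['fx'],(px[1]-m['cy'])/m['fy'],1]);return -R.T@t,d
def onz(cam,px,z):
    o,d=ray(cam,px);return o+d*(z-o[2])/d[2]
def proj(cam,p):
    m=viewer.camera_model(cam);K=np.array([[m['fx'],0,m['cx']],[0,m['fy'],m['cy']],[0,0,1.]])
    return cv2.projectPoints(np.array(p,float).reshape(-1,3),np.array(m['rvec'],float),np.array(m['tvec'],float),K,None)[0].reshape(-1,2)
Z={'mould_far_left':30,'mould_far_right':30,'mould_near_left':36,'mould_near_right':36,'mould':0,'stop':0,'jar':0,'bowl':0}
E
python3 - <<'E'
from h import *
np.set_printoptions(precision=3,suppress=True)
o=bot.get_obs();print(o)
for c in ['top','scene']:
    cv2.imwrite(f'pics/{c}0.png',viewer.capture(c))
    for n in Z:
        for r in spot_point(c,n)[:2]: print(c,n,r['conf'],np.array(r['point']),onz(c,r['point'],Z[n]))
print(bot.get_obs()['time'])
E
```

```text
pics
{'time': 0.0, 'joint_positions': array([ 0.964,  0.343,  1.525, -0.   ,  1.275, -0.146]), 'dq': array([-0.   ,  0.001,  0.   ,  0.   ,  0.   , -0.   ]), 'tau': array([  0.001, -43.125, -24.422,   0.072,   0.056,  -0.   ]), 'tool_pos': array([233.188, 469.909, 225.03 ]), 'tcp_rot': array([-1.572,  0.   , -0.461]), 'contact_force': array([-0.189,  0.276,  0.598]), 'moment': array([ 0.044, -0.036,  0.012]), 'grip_width': 91.65180953902177}
top mould_near_left 0.69 [276.4 280.2] [519.11  279.967  36.   ]
top mould_near_right 0.84 [371.2 280. ] [522.305  73.414  36.   ]
top mould 0.9 [320.8 243.7] [602.156 183.852   0.   ]
top stop 0.69 [323.  179.6] [747.76  180.773   0.   ]
top jar 0.59 [223.3 233. ] [623.163 403.314   0.   ]
top bowl 0.68 [427.2 208.5] [685.327 -55.916   0.   ]
scene mould_far_right 0.97 [389.6 267.7] [668.452  67.039  30.   ]
scene mould_near_left 0.73 [270.4 239.8] [511.859 270.443  36.   ]
scene mould_near_right 0.58 [327.  293.1] [520.526  73.733  36.   ]
scene mould 0.59 [329.3 259.6] [603.262 182.277   0.   ]
scene stop 0.7 [385.2 235.5] [758.483 179.992   0.   ]
scene jar 0.92 [286.6 203.4] [638.612 418.256   0.   ]
scene bowl 0.83 [440.7 313.1] [688.464 -59.507   0.   ]
0.9
```

View pics/top0.png

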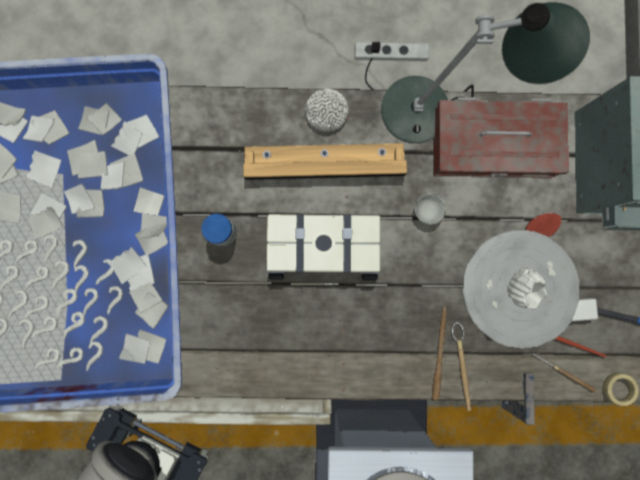

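View pics/scene0.png

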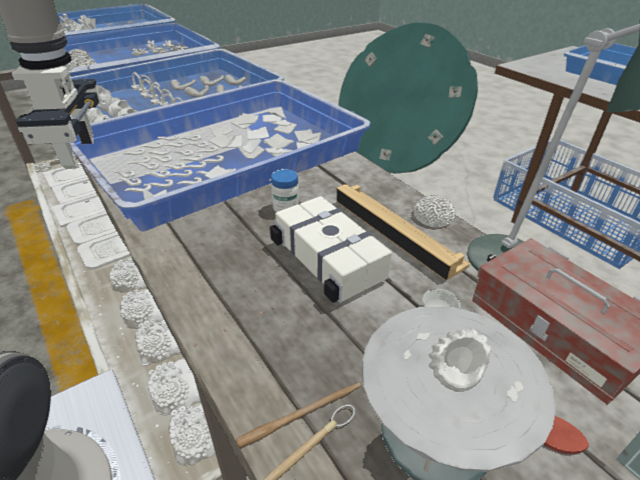

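The top view shows the mould roughly square at px (267-381, 214-280), with the stop beyond it at rows 145-178. The jar is at (218,230) and the bowl at (429,208). I'll refine the edges next.

```bash
cat > e.py <<'E'
from h import *
def edge_stop(g):
    # front lower boundary of pale wood top, z=45 : strongest downward brightness drop per column
    pts=[]
    for c in range(255,398,3):
        col=g[165:190,c].astype(float); d=np.diff(cv2.GaussianBlur(col.reshape(-1,1),(1,3),0.8).ravel()); i=int(d.argmin())
        if 0<i<len(d)-1:
            a,b,e=d[i-1],d[i],d[i+1]; i2=i+.5*(a-e)/(a-2*b+e)
            pts.append([c,165+i2+.5])
    return np.array(pts)
def fitline(P):
    for _ in range(3):
        k=np.polyfit(P[:,0],P[:,1],1); r=np.polyval(k,P[:,0])-P[:,1]; P=P[abs(r)<max(2*np.std(r),.2)]
    return k
E
python3 - <<'E'
from e import *
np.set_printoptions(precision=3,suppress=True)
im=cv2.imread('pics/top0.png'); hsv=cv2.cvtColor(im,cv2.COLOR_BGR2HSV)
P=edge_stop(im[:,:,2]); k=fitline(P); print(k)
for c in (250,323,400): print('stop45',onz('top',(c,np.polyval(k,c)),45))
c=im[130:300,190:450]; cv2.imwrite('pics/t0c.png',cv2.resize(c,None,fx=3,fy=3,interpolation=cv2.INTER_CUBIC))
for z,n in ((82,'top'),):
    # mould top edges by brightness mask
    m=((hsv[:,:,1]<60)&(hsv[:,:,2]>200)).astype(np.uint8); m[:205]=0;m[285:]=0;m[:,:255]=0;m[:,395:]=0
    m=cv2.morphologyEx(m,cv2.MORPH_CLOSE,np.ones((17,17)))
    ct=max(cv2.findContours(m,0,2)[0],key=cv2.contourArea); r=cv2.minAreaRect(ct); b=cv2.boxPoints(r); print(r)
    for p in b: print(p,onz('top',p,82))
s=cv2.imread('pics/scene0.png')[150:320,240:500]; cv2.imwrite('pics/s0c.png',cv2.resize(s,None,fx=3,fy=3,interpolation=cv2.INTER_CUBIC))
E
```

```text
[ -0.023 182.265]
stop45 [744.827 341.399  45.   ]
stop45 [751.058 181.653  45.   ]
stop45 [757.653  12.597  45.   ]
((322.7233581542969, 242.55963134765625), (111.09814453125, 54.18456268310547), 0.596809446811676)
[266.895 269.072] [542.313 297.659  82.   ]
[267.46 214.89] [656.829 298.736  82.   ]
[378.552 216.047] [657.798  63.285  82.   ]
[377.987 270.229] [543.052  63.797  82.   ]
```

View pics/t0c.png

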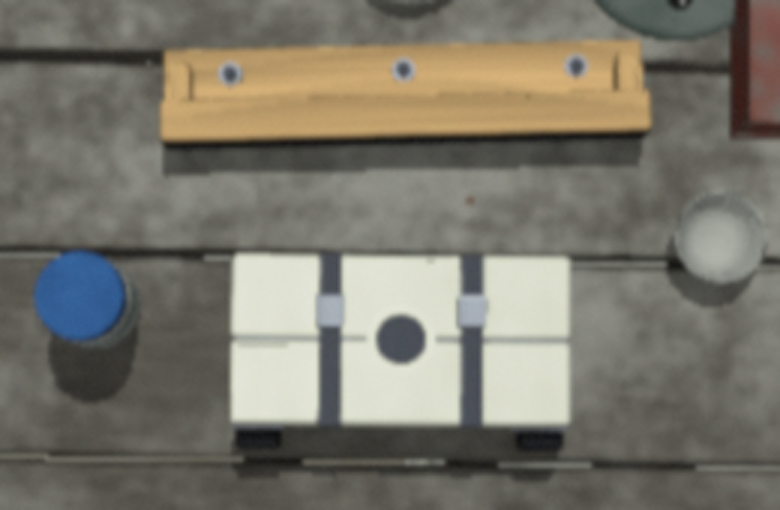

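View pics/s0c.png

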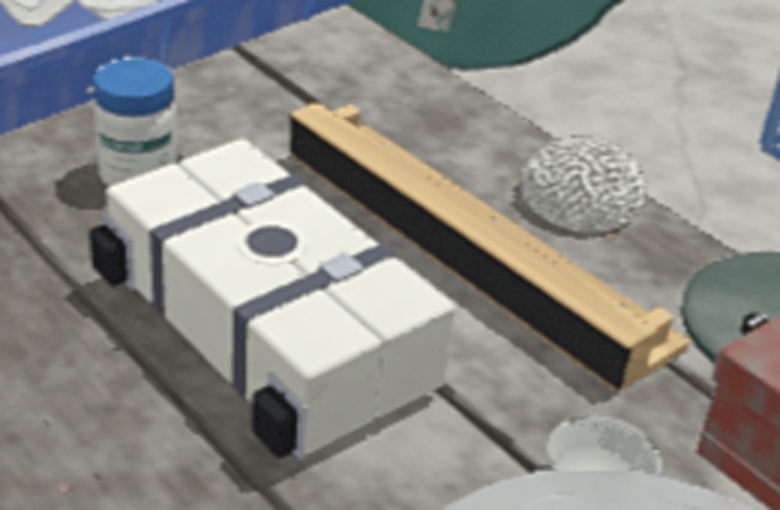

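>>> send_rows(moves=[[[0,0,0],[0,-8.8,0],0],[[0,0,0],[0,-8.8,0],0],[[0,0,0],[0,-8.8,0],0],[[0,0,0],[0,0,0],0],[[39,0,-32],[0,0,0],0],[[39,0,-32],[0,0,0],0],[[39,0,-32],[0,0,0],0],[[39,0,-32],[0,0,0],0],[[39,0,-32],[0,0,0],0],[[39,0,-32],[0,0,0],0],[[0,0,0],[0,0,0],0]])

```text
time: 2.28
tool_pos: [475.3, 274.4, 225.7]
tcp_rot: [-1.569, -0.002, -0.011]
contact_force: [-0.9, 0.3, -0.3]
grip_width: 0.2
```

>>> send_rows(moves=[[[-5,45,0],[0,0,0],0],[[0,45,0],[0,0,0],0],[[0,45,3],[0,0,0],0],[[0,34,0],[0,0,0],0],[[0,0,0],[0,0,0],0]])

```text
time: 2.9
tool_pos: [469.2, 280.8, 53.8]
tcp_rot: [-1.566, -0.004, -0.024]
contact_force: [0.2, -0.2, 0.9]
grip_width: 0.4
```

```bash
python3 - <<'E'
from h import *
cv2.imwrite('pics/s1.png',cv2.resize(viewer.capture('scene')[150:350,200:460],None,fx=3,fy=3)); cv2.imwrite('pics/w1.png',viewer.capture('wrist'))
E
```

```text
(no output)
```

View pics/s1.png

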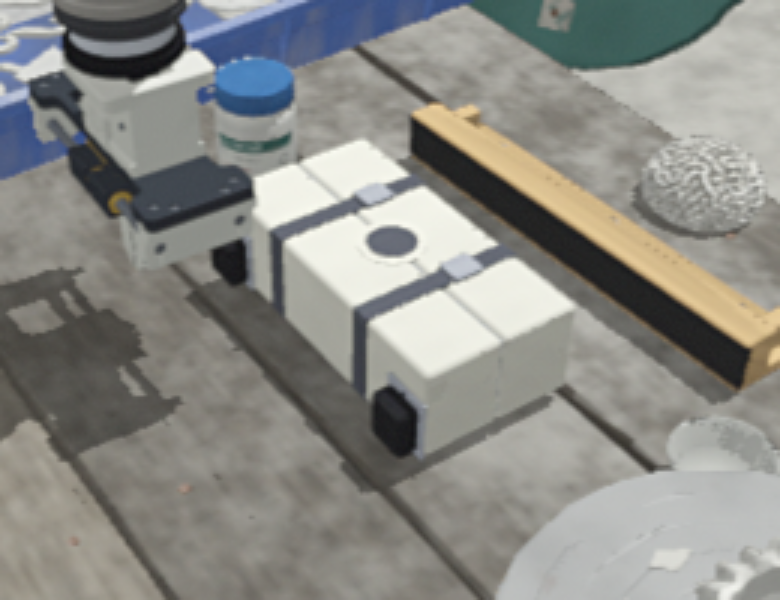

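View pics/w1.png

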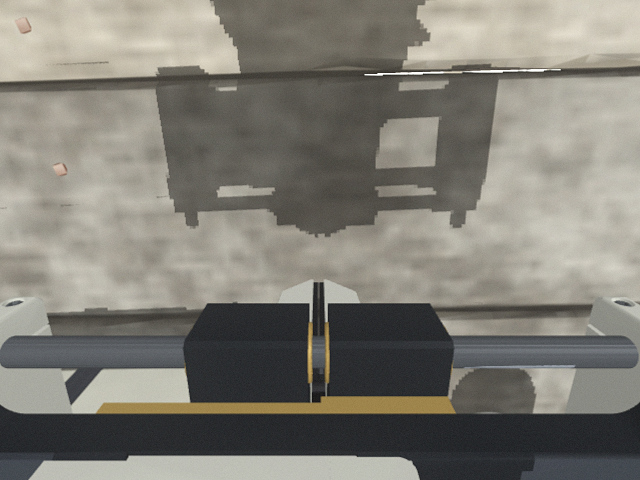

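>>> send_rows(moves=[[[8,-4,-2],[0,-0.7,0],0],[[8,0,-2],[0,-0.7,0],0],[[8,0,0],[0,0,0],0],[[6,0,0],[0,0,0],0],[[4,0,0],[0,0,0],0],[[3,0,0],[0,0,0],0]])

```text
time: 3.75
tool_pos: [513.8, 278.1, 66.4]
tcp_rot: [-1.561, -0.018, 0.001]
contact_force: [-0.1, -0.2, -0.1]
grip_width: 0.7
```

>>> send_rows(moves=[[[3,0,0],[0,0,0],0],[[2,0,0],[0,0,0],0]])

```text
time: 4.0
tool_pos: [518.9, 278.0, 66.2]
tcp_rot: [-1.561, -0.017, 0.001]
contact_force: [-0.1, -0.4, -0.6]
grip_width: 0.6
```

>>> send_rows(moves=[[[0,4,0],[-0.5,0,1],0],[[0,4,0],[0,0,0],0],[[2,0,0],[0,0,0],0],[[2,0,0],[0,0,0],0]])

```text
time: 4.5
tool_pos: [522.7, 278.2, 57.2]
tcp_rot: [-1.571, 0.003, 0.002]
contact_force: [-0.3, 0.8, -0.3]
grip_width: 0.9
```

>>> send_rows(moves=[[[2,0,0],[0,0,0],0],[[2,0,0],[0,0,0],0],[[2,0,0],[0,0,0],0]])

```text
time: 4.88
tool_pos: [528.3, 278.2, 57.5]
tcp_rot: [-1.571, 0.004, 0.002]
contact_force: [-7.3, 1.4, 5.4]
grip_width: 0.6
```

```bash
python3 - <<'E'
from h import *
cv2.imwrite('pics/s2.png',cv2.resize(viewer.capture('scene')[170:320,210:410],None,fx=4,fy=4,interpolation=cv2.INTER_CUBIC))
E
```

```text
(no output)
```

View pics/s2.png

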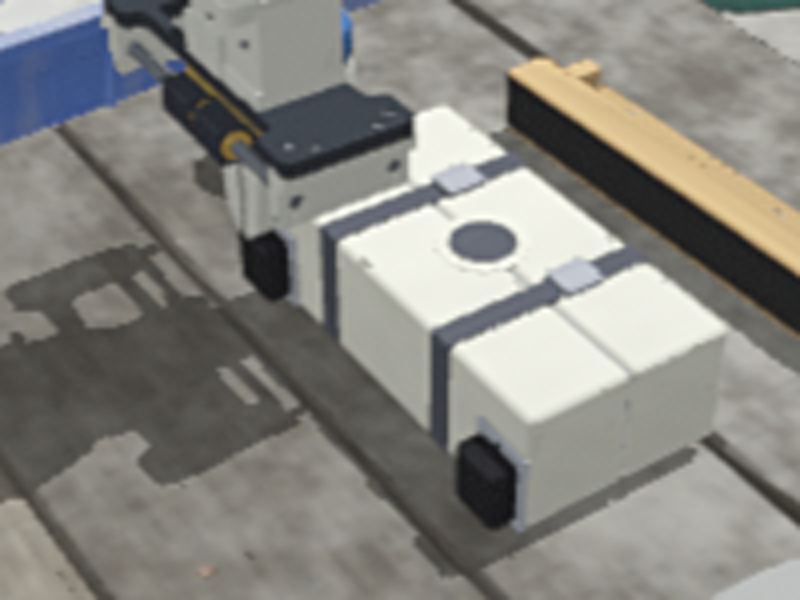

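```bash
python3 - <<'E'
from h import *
o=bot.get_obs();p=o['tool_pos'];print(o['contact_force'],o['moment'])
im=viewer.capture('scene');
for d in ([0,0,0],[0,0,-22],[0,0,44],[37,0,44],[-37,0,44],[0,95,44],[0,-95,44]):
    q=proj('scene',p+np.array(d))[0];print(d,q);cv2.circle(im,tuple(int(v) for v in q.round()),1,(0,0,255),-1)
for q in proj('scene',[[522,283,36],[522,283,54],[522,283,18],[522,79,36]]): cv2.circle(im,tuple(int(v) for v in q.round()),1,(0,255,0),-1)
cv2.imwrite('pics/s3.png',cv2.resize(im[170:320,210:410],None,fx=4,fy=4,interpolation=cv2.INTER_CUBIC))
E
```

```text
[-3.90339276  0.03954154  3.44257904] [0.13751627 0.64926417 0.00451756]
[0, 0, 0] [274.75683038 227.29567938]
[0, 0, -22] [275.3220419  235.52371661]
[0, 0, 44] [273.57580831 210.10301205]
[37, 0, 44] [289.0297233  204.56969328]
[-37, 0, 44] [257.53935158 215.84491157]
[0, 95, 44] [252.04043187 189.6220007 ]
[0, -95, 44] [298.17080025 233.49384111]
```

View pics/s3.png

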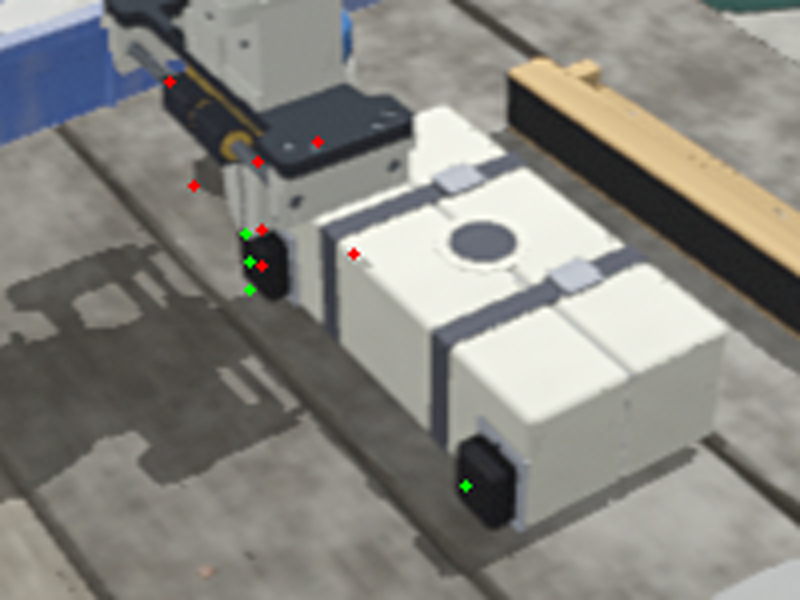

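```bash
python3 - <<'E'
from h import *
im=viewer.capture('wrist');p=bot.get_obs()['tool_pos'];
for d in ([0,0,0],[0,0,-22]):
    q=proj('wrist',p+np.array(d))[0];print(d,q);cv2.circle(im,tuple(int(v) for v in q.round()),2,(0,0,255),-1)
for q in proj('wrist',[[522,283,36],[522,299,54],[522,267,54],[522,267,18],[522,299,18]]): print(q);cv2.circle(im,tuple(int(v) for v in q.round()),2,(0,255,0),-1)
cv2.imwrite('pics/w3.png',im)
im=viewer.capture('top');cv2.imwrite('pics/t3.png',cv2.resize(im[180:320,230:410],None,fx=4,fy=4,interpolation=cv2.INTER_CUBIC))
E
```

```text
[0, 0, 0] [319.31818608 298.2460582 ]
[0, 0, -22] [319.19325149 279.72970618]
[327.96033544 269.72465385]
[360.96055063 283.8716246 ]
[296.84756298 283.71618099]
[300.28709674 257.86132216]
[354.04430107 257.99459946]
```

View pics/w3.png

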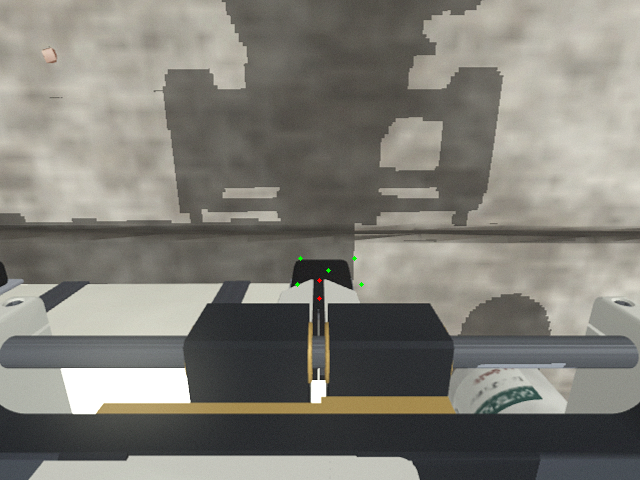

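View pics/t3.png

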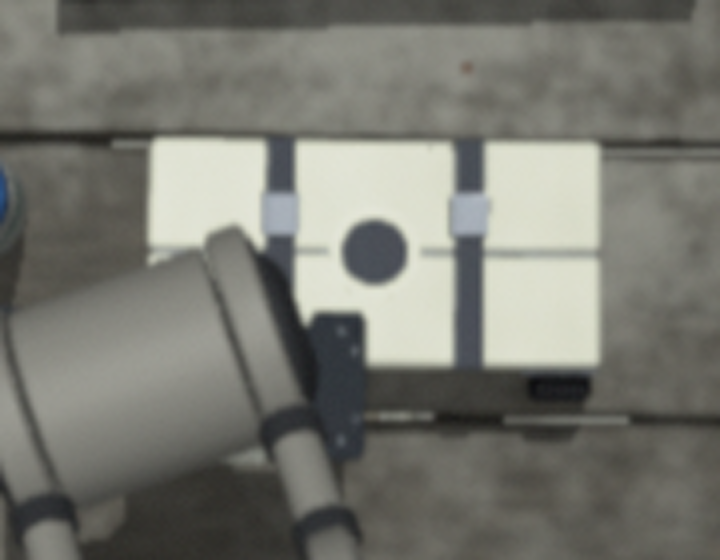

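```bash
python3 - <<'E'
from h import *
np.set_printoptions(precision=2,suppress=True)
o=bot.get_obs();p=o['tool_pos']
for c in('wrist','scene','top'):
    a,d=ray(c,(320,240));print(c,a,a-p,d)
print(p, bot.finger_overhang)
E
```

```text
wrist [445.81 277.42 216.72] [-82.45  -0.79 159.3 ] [ 0.31  0.01 -0.95]
scene [ 177.47 -398.45  620.77] [-350.79 -676.66  563.36] [ 0.45  0.65 -0.62]
top [ 523.17  202.89 1343.19] [  -5.09  -75.32 1285.78] [ 0.06 -0.01 -1.  ]
[528.26 278.21  57.42] 22.0
```

>>> send_rows(moves=[[[-8,0,0],[0,0,0],0],[[-8,0,0],[0,0,0],0],[[-8,0,0],[0,0,0],0],[[-8,0,0],[0,0,0],0],[[0,0,0],[0,0,0],0]])

```text
time: 5.7
tool_pos: [495.0, 278.1, 57.6]
tcp_rot: [-1.57, 0.001, 0.002]
contact_force: [0.5, 0.4, 0.6]
grip_width: 0.3
```

```bash
python3 - <<'E'
from h import *
o=bot.get_obs();p=o['tool_pos'];print(p,o['contact_force'])
im=viewer.capture('wrist')
for d in ([0,0,0],[0,0,-22],[-9.5,0,-22]):
    q=proj('wrist',p+np.array(d))[0];print(d,q);cv2.circle(im,tuple(int(v) for v in q.round()),1,(0,0,255),-1)
for q in proj('wrist',[[522,283,36],[522,299,54],[522,267,54],[522,267,18],[522,299,18]]): cv2.circle(im,tuple(int(v) for v in q.round()),1,(0,255,0),-1)
cv2.imwrite('pics/w4.png',cv2.resize(im[220:350,230:410],None,fx=4,fy=4))
E
```

```text
[495.04385167 278.12655404  57.58563813] [0.4523253  0.44530917 0.56423905]
[0, 0, 0] [319.21344046 297.37795973]
[0, 0, -22] [319.07906192 278.81427151]
[-9.5, 0, -22] [319.13951938 262.86260035]
```

View pics/w4.png

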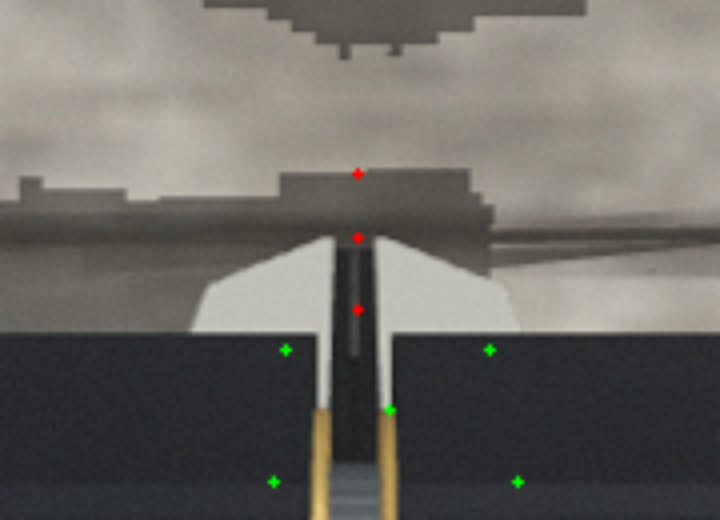

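>>> send_rows(moves=[[[-5,8,0],[0,0,0],0],[[0,8,0],[0,0,0],0],[[0,4,0],[0,0,0],0],[[0,3,0],[0,0,0],0],[[0,0,0],[0,0,0],0]])

```text
time: 6.38
tool_pos: [490.6, 278.0, 32.4]
tcp_rot: [-1.57, 0.001, 0.001]
contact_force: [-0.7, -0.3, 0.2]
grip_width: 0.3
```

```bash
python3 - <<'E'
from h import *
o=bot.get_obs();p=o['tool_pos'];print(p,o['contact_force'])
im=viewer.capture('wrist')
for d in ([0,0,0],[0,0,-22],[-9.5,0,-22]):
    q=proj('wrist',p+np.array(d))[0];cv2.circle(im,tuple(int(v) for v in q.round()),1,(0,0,255),-1)
a=cv2.resize(im[200:350,230:410],None,fx=3,fy=3)
im=viewer.capture('scene')
for d in ([0,0,0],[0,0,-22]):
    q=proj('scene',p+np.array(d))[0];cv2.circle(im,tuple(int(v) for v in q.round()),0,(0,0,255),-1)
b=cv2.resize(im[190:280,210:310],None,fx=5,fy=5)
cv2.imwrite('pics/w5.png',a);cv2.imwrite('pics/s5.png',b)
E
```

```text
[490.57517748 278.00755351  32.374636  ] [-0.72622505 -0.34046983  0.23763184]
```

View pics/w5.png

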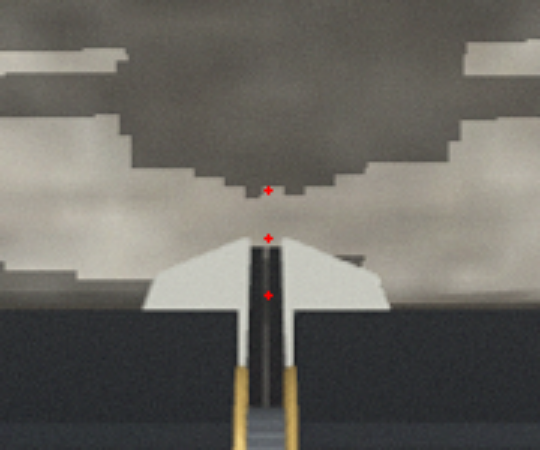

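View pics/s5.png

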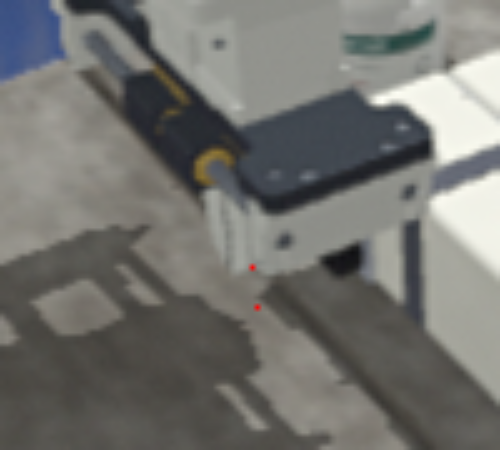

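```bash
python3 - <<'E'
from h import *
p=bot.get_obs()['tool_pos']
for y in(-65,-95):
  for z in (0,20,44,60,80):
    q=proj('scene',p+np.array([[-37,y,z],[37,y,z]]));print(y,z,((q-[210,190])*5).round())
im=viewer.capture('scene');cv2.imwrite('pics/s6.png',cv2.resize(im[160:290,190:330],None,fx=5,fy=5))
m=viewer.camera_model('scene');print(m)
E
```

```text
-65 0 [[245. 380.]
 [405. 314.]]
-65 20 [[241. 342.]
 [403. 276.]]
-65 44 [[236. 295.]
 [401. 229.]]
-65 60 [[233. 262.]
 [400. 197.]]
-65 80 [[229. 220.]
 [398. 156.]]
-95 0 [[282. 423.]
 [444. 353.]]
-95 20 [[278. 385.]
 [443. 315.]]
-95 44 [[274. 337.]
 [441. 268.]]
-95 60 [[271. 304.]
 [441. 236.]]
-95 80 [[267. 262.]
 [439. 194.]]
{'fx': 444.785837640783, 'fy': 444.785837640783, 'cx': 325.91926549270926, 'cy': 240.38266922621284, 'rvec': array([ 2.16086602, -0.66949601,  0.34582889]), 'tvec': array([-383.40604406,  342.60989594,  557.88609388])}
```

View pics/s6.png

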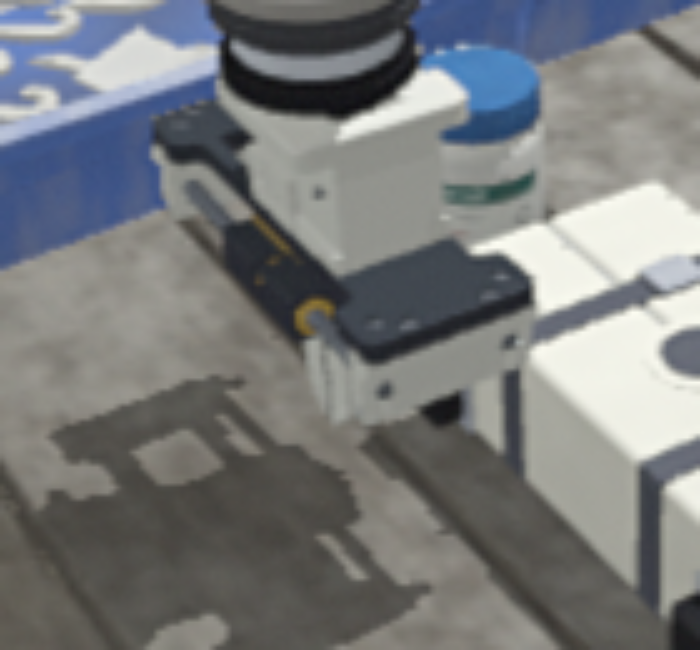

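>>> send_rows(moves=[[[5,-2,0],[0,0,0],0],[[5,0,0],[0,0,0],0],[[3,0,0],[0,0,0],0],[[3,0,0],[0,0,0],0]])

```text
time: 7.02
tool_pos: [508.4, 278.3, 35.7]
tcp_rot: [-1.57, -0.002, 0.002]
contact_force: [0.7, -0.7, -0.6]
grip_width: 0.6
```

>>> send_rows(moves=[[[3,0,0],[0,0,0],0],[[2,0,0],[0,0,0],0],[[2,0,0],[0,0,0],0]])

```text
time: 7.4
tool_pos: [510.2, 277.9, 34.4]
tcp_rot: [-1.572, 0.011, 0.002]
contact_force: [-6.8, 0.6, 2.9]
grip_width: 0.3
```

>>> send_rows(moves=[[[4,0,0],[0,0,0],0],[[4,0,0],[0,0,0],0],[[4,0,0],[0,0.5,0],0]])

```text
time: 7.78
tool_pos: [509.9, 277.2, 31.6]
tcp_rot: [-1.578, 0.038, -0.006]
contact_force: [-12.6, 0.1, 4.8]
grip_width: 0.5
```

>>> send_rows(moves=[[[4,-1,0],[0.3,0.3,-1.5],0],[[4,-1,0],[0,0.3,-1.5],0],[[4,-1,0],[0,0.5,-1.5],0]])

```text
time: 8.15
tool_pos: [511.3, 277.5, 30.9]
tcp_rot: [-1.576, -0.019, -0.024]
contact_force: [-11.0, 3.2, 1.3]
grip_width: 0.7
```

>>> send_rows(moves=[[[6,-1,0],[0,0.5,-0.3],0],[[6,-1,0],[0,0.5,-0.5],0],[[6,-1,0],[0,0.5,-0.5],0]])

```text
time: 8.52
tool_pos: [513.9, 277.6, 30.3]
tcp_rot: [-1.582, -0.011, -0.049]
contact_force: [-13.1, 3.9, 3.3]
grip_width: 0.8
```

>>> send_rows(moves=[[[8,-1,0],[0,0.2,-0.5],0],[[8,-1,0],[0,0.2,-0.5],0],[[8,-1,0],[0,0.2,-0.5],0]])

```text
time: 8.9
tool_pos: [522.3, 277.8, 29.3]
tcp_rot: [-1.588, -0.005, -0.057]
contact_force: [-15.7, 4.2, 2.9]
grip_width: 0.6
```

>>> send_rows(moves=[[[8,-1.5,0],[0.4,0.9,-0.5],0],[[8,-1.5,0],[0.4,0.9,-0.5],0],[[8,-1.5,0],[0.4,0.9,-0.5],0],[[8,-1.5,0],[0.4,0.9,-0.5],0]])

```text
time: 9.4
tool_pos: [533.6, 278.5, 28.7]
tcp_rot: [-1.566, 0.003, -0.119]
contact_force: [-14.1, 6.5, 1.4]
grip_width: 0.5
```

>>> send_rows(moves=[[[8,-1.5,1],[0,0.7,-0.7],0],[[8,-1.5,1],[0,0.7,-0.7],0],[[8,-1.5,1],[0,0.7,-0.7],0],[[8,-1.5,1],[0,0.7,-0.7],0]])

```text
time: 9.9
tool_pos: [545.3, 282.3, 28.5]
tcp_rot: [-1.574, -0.003, -0.168]
contact_force: [-13.5, 6.3, 2.2]
grip_width: -0.1
```

```bash
cat > look.py <<'E'
from e import *
import sys
from scipy.optimize import minimize, least_squares
np.set_printoptions(precision=2,suppress=True)
STOP=(751.0,181.65,np.deg2rad(2.25))
def measure(tag,z0=(600,181,0)):
    im=viewer.capture('top'); cv2.imwrite(f'pics/top_{tag}.png',im)
    hsv=cv2.cvtColor(im,cv2.COLOR_BGR2HSV)
    m=((hsv[:,:,1]<70)&(hsv[:,:,2]>185)).astype(np.uint8); m[:178]=0;m[290:]=0;m[:,:250]=0;m[:,400:]=0
    # fit block top (z=82): far edge + right/left edges from far-most bright pixels
    pts=[]
    g=im[:,:,0].astype(float)  # blue: plaster bright, wood dim
    n,lab,st,_=cv2.connectedComponentsWithStats(cv2.morphologyEx(m,cv2.MORPH_CLOSE,np.ones((9,9))))
    k=1+np.argmax(st[1:,4]); x,y,w,h,_=st[k]
    for c in range(x+4,x+w-4):
        r=np.where((lab[:,c]==k))[0]
        if len(r)==0: continue
        r0=r[0]; d=np.diff(g[r0-5:r0+5,c]); i=int(d.argmax())
        if 0<i<len(d)-1:
            a,b,e=d[i-1],d[i],d[i+1]; den=a-2*b+e
            pts.append([c, r0-5+i+.5+(.5*(a-e)/den if den else 0)])
    P=np.array(pts)
    W=np.array([onz('top',p,82)[:2] for p in P])
    # robust line x=a+b*y on longest edge
    best=None;rng=np.random.default_rng(0)
    for _ in range(300):
        i,j=rng.choice(len(W),2,False)
        if abs(W[i,1]-W[j,1])<40: continue
        b=(W[i,0]-W[j,0])/(W[i,1]-W[j,1]);a=W[i,0]-b*W[i,1]
        inl=abs(W[:,0]-a-b*W[:,1])<1.2
        if best is None or inl.sum()>best.sum(): best=inl
    b,a=np.polyfit(W[best,1],W[best,0],1)
    yl,yr=W[best,1].max(),W[best,1].min()
    yaw=-np.degrees(np.arctan(b))
    print('far edge yaw %.2f (rel stop %.2f) inl %d/%d  y %.0f..%.0f len %.0f'%(yaw,yaw-2.25,best.sum(),len(W),yr,yl,(yl-yr)/np.cos(np.radians(yaw))))
    for yy in (yl,yr):
        xx=a+b*yy; sx=STOP[0]-np.tan(STOP[2])*(yy-STOP[1]); print('  far edge end (%.1f,%.1f) gap to stop %.1f'%(xx,yy,sx-xx))
def spots(cams=('scene','top'),names=('mould','mould_far_left','mould_far_right','mould_near_left','mould_near_right')):
    for c in cams:
        viewer.capture(c)
        for n in names:
            for r in spot_point(c,n)[:1]: print(c,n,r['conf'],onz(c,r['point'],Z[n]))
if __name__=='__main__':
    measure(sys.argv[1]); o=bot.get_obs();print(o['time'],o['tool_pos'],o['tcp_rot'],o['contact_force'])
    t=sys.argv[1]
    cv2.imwrite(f'pics/tc_{t}.png',cv2.resize(cv2.imread(f'pics/top_{t}.png')[140:300,200:440],None,fx=3,fy=3,interpolation=cv2.INTER_CUBIC))
E
python3 look.py a
```

```text
far edge yaw -10.18 (rel stop -12.43) inl 89/107  y 64..286 len 225
  far edge end (695.5,285.6) gap to stop 51.4
  far edge end (655.8,64.4) gap to stop 99.8
9.95 [546.15 282.4   28.56] [-1.57 -0.   -0.17] [-9.12  5.63 -0.97]
```

View pics/tc_a.png

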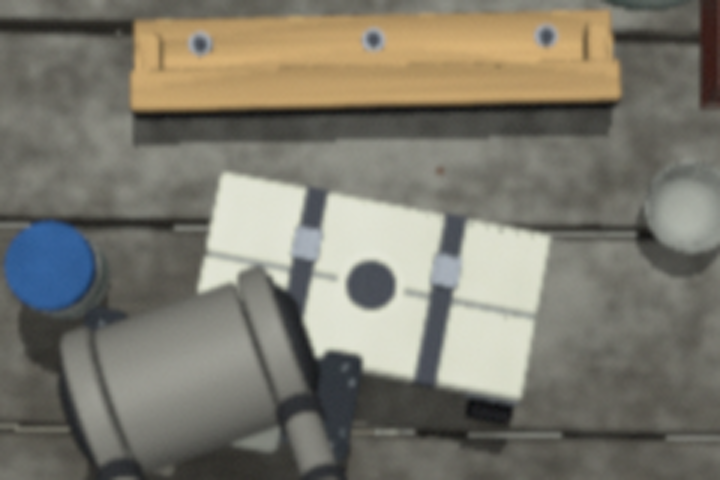

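>>> send_rows(moves=[[[8,-1,1],[0,0.7,-0.5],0],[[8,-1,1],[0,0.7,-0.5],0],[[7,-1,1],[0,0.7,-0.5],0],[[-10,0,0],[0,0,0],0],[[-25,0,0],[0,0,0],0],[[-35,0,-10],[0,-4,0],0],[[-10,0,-45],[0,-4,0],0],[[0,0,-50],[0,0,0],0],[[0,0,-50],[0,0,0],0],[[0,0,0],[0,0,0],0]])

```text
time: 11.2
tool_pos: [457.9, 143.3, 29.8]
tcp_rot: [-1.58, -0.002, -0.055]
contact_force: [-0.3, -0.1, -0.1]
grip_width: 0.6
```

```bash
python3 look.py b; python3 -c "
from look import *
spots()"
```

```text
far edge yaw -12.78 (rel stop -15.03) inl 88/105  y 62..282 len 225
  far edge end (704.3,281.5) gap to stop 42.8
  far edge end (654.6,62.3) gap to stop 101.1
11.25 [458.36 144.59  29.88] [-1.58 -0.   -0.05] [-1.02  0.3  -0.03]
scene mould 0.83 [629.58 184.99   0.  ]
scene mould_far_right 0.62 [655.03  50.29  30.  ]
scene mould_near_left 0.75 [564.25 310.39  36.  ]
scene mould_near_right 0.57 [523.77  94.08  36.  ]
top mould 0.92 [614.87 177.27   0.  ]
top mould_near_left 0.56 [565.36 303.51  36.  ]
top mould_near_right 0.62 [522.17  99.6   36.  ]
```

View pics/tc_b.png

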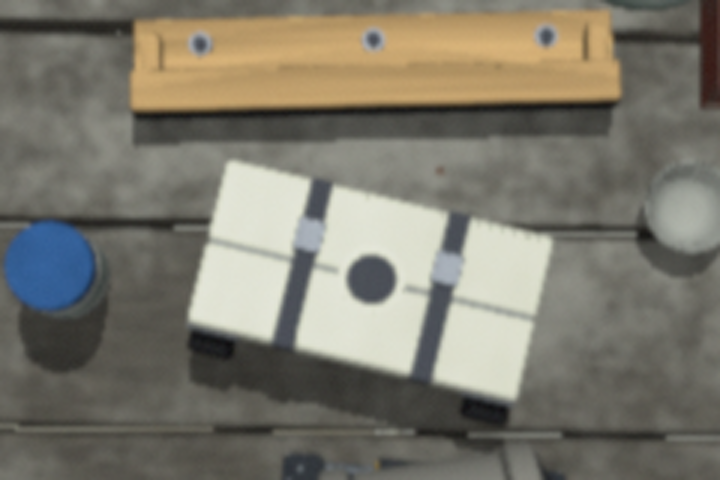

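>>> send_rows(moves=[[[16,-1,-36],[0.5,4.8,0],0],[[0,0,0],[0,4.8,0],0],[[8,0,0],[0,0,0],0],[[8,0,0],[0,0,0],0],[[6,0,0],[0,0,0],0],[[4,0,0],[0,0,0],0]])

```text
time: 12.6
tool_pos: [500.2, 103.3, 31.0]
tcp_rot: [-1.57, -0.003, -0.217]
contact_force: [0.8, 0.1, -0.3]
grip_width: 0.5
```

>>> send_rows(moves=[[[4,0,0],[0,0,-0.3],0],[[4,0,0],[0,0,-0.3],0],[[3,-0.5,0],[0,0,-0.5],0],[[3,-0.5,0],[0,0,-0.5],0],[[5,-0.5,0],[0,0,-1],0],[[6,-1,0],[0,0,-1],0]])

```text
time: 13.35
tool_pos: [513.5, 99.6, 30.9]
tcp_rot: [-1.575, -0.043, -0.216]
contact_force: [-13.3, 4.0, 3.8]
grip_width: 0.4
```

>>> send_rows(moves=[[[8,-1,-0.8],[0.2,-0.3,0.3],0],[[8,-1,-1],[0.2,-0.8,0.2],0],[[8,-1,-1.2],[0.2,-0.8,0],0],[[8,-1,-1.2],[0.2,-0.9,-0.3],0],[[8,-1.2,-1.2],[0.2,-0.9,-0.5],0]])

```text
time: 13.98
tool_pos: [523.0, 90.4, 30.3]
tcp_rot: [-1.566, 0.013, -0.147]
contact_force: [-13.9, 1.6, 5.5]
grip_width: 0.8
```

>>> send_rows(moves=[[[8,-1.2,-0.6],[0,-0.8,-0.8],0],[[8,-1.2,-0.6],[0,-0.8,-0.8],0],[[8,-1.2,-0.8],[0,-0.8,-0.6],0],[[8,-1.2,-0.8],[0,-0.8,-0.6],0],[[8,-1.2,-0.8],[0,-0.8,-0.6],0],[[8,-1.2,-0.8],[0,-0.8,-0.6],0]])

```text
time: 14.72
tool_pos: [535.9, 81.5, 28.9]
tcp_rot: [-1.574, 0.017, -0.06]
contact_force: [-15.3, -0.4, 3.7]
grip_width: 0.3
```

```bash
python3 look.py c
```

```text
far edge yaw -4.45 (rel stop -6.70) inl 94/104  y 62..288 len 226
  far edge end (700.5,287.8) gap to stop 46.3
  far edge end (683.0,62.5) gap to stop 72.7
14.775 [536.63  81.24  28.89] [-1.57  0.02 -0.06] [-10.78  -3.68   2.22]
```

>>> send_rows(moves=[[[9,-1.5,-0.8],[0,-0.9,-0.9],0],[[9,-1.5,-0.8],[0,-0.9,-0.9],0],[[9,-1.5,-0.8],[0,-0.9,-0.9],0],[[9,-1.5,-0.8],[0,-0.9,-0.8],0],[[9,-1.5,-0.8],[0,-0.9,-0.8],0],[[9,-1.5,-0.8],[0,-0.9,-0.8],0],[[9,-1.5,-0.8],[0,-0.9,-0.8],0],[[9,-1.5,-0.8],[0,-0.9,-0.8],0]])

```text
time: 15.78
tool_pos: [562.5, 69.9, 27.6]
tcp_rot: [-1.582, 0.003, 0.071]
contact_force: [-13.8, -5.4, 4.0]
grip_width: 0.6
```

>>> send_rows(moves=[[[9,-1.7,-0.4],[0.2,-0.9,-0.8],0],[[9,-1.7,-0.4],[0.2,-0.9,-0.8],0],[[9,-1.7,-0.4],[0.2,-0.9,-0.8],0],[[9,-1.7,-0.4],[0.2,-0.9,-0.8],0],[[9,-1.7,-0.4],[0.2,-0.9,-0.8],0]])

```text
time: 16.4
tool_pos: [579.8, 67.2, 26.8]
tcp_rot: [-1.565, -0.003, 0.153]
contact_force: [-13.3, -5.9, 1.8]
grip_width: 0.1
```

```bash
python3 look.py d
```

```text
far edge yaw 8.78 (rel stop 6.53) inl 88/98  y 67..290 len 225
  far edge end (695.3,289.9) gap to stop 51.5
  far edge end (729.7,67.0) gap to stop 25.8
16.45 [580.73  67.18  26.93] [-1.56 -0.    0.15] [-9.14 -4.97 -1.11]
```

View pics/tc_d.png

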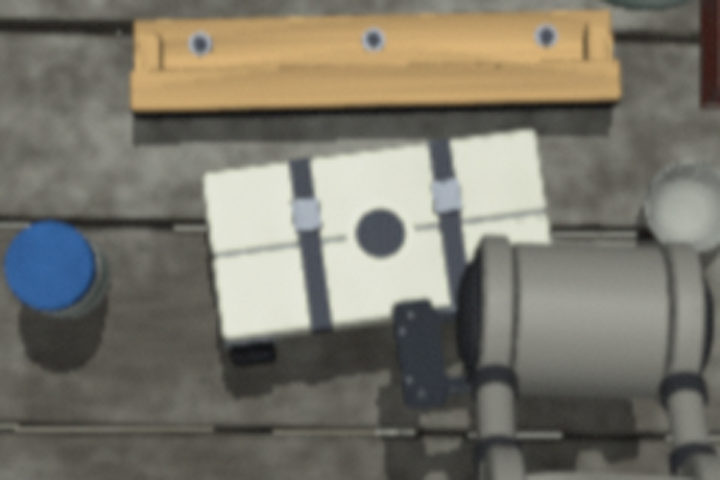

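>>> send_rows(moves=[[[9,-1.7,-0.4],[0,-0.9,-0.7],0],[[9,-1.7,-0.4],[0,-0.9,-0.7],0],[[9,-1.7,-0.4],[0,-0.9,-0.7],0],[[8,-1.7,-0.4],[0,-0.9,-0.7],0],[[7,-1.7,-0.4],[0,-0.9,-0.7],0]])

```text
time: 17.08
tool_pos: [595.0, 65.9, 26.1]
tcp_rot: [-1.563, -0.002, 0.237]
contact_force: [-13.6, -8.3, 3.5]
grip_width: 0.4
```

```bash
python3 look.py e
```

```text
far edge yaw 13.41 (rel stop 11.16) inl 89/99  y 76..294 len 225
  far edge end (693.6,294.1) gap to stop 53.0
  far edge end (745.7,75.6) gap to stop 9.5
17.125 [595.49  65.87  26.19] [-1.56 -0.    0.24] [-10.5   -6.92  -0.59]
```

>>> send_rows(moves=[[[8,-1.7,-0.4],[0,-0.9,-0.7],0],[[7,-1.7,-0.4],[0,-0.9,-0.7],0],[[-10,0,0],[0,0,0],0],[[-25,0,0],[0,0,0],0],[[-15,0,15],[0,0,0],0],[[0,0,45],[0,0,0],0],[[0,0,50],[0,0,0],0],[[0,0,45],[0,0,0],0],[[0,0,25],[0,0,0],0],[[0,0,0],[0,0,0],0]])

```text
time: 18.38
tool_pos: [501.1, 229.4, 28.4]
tcp_rot: [-1.563, -0.011, 0.266]
contact_force: [0.5, -0.4, 0.2]
grip_width: 0.3
```

```bash
python3 look.py f; python3 -c "
from look import *
spots()"
```

```text
far edge yaw 15.12 (rel stop 12.87) inl 81/94  y 93..296 len 211
  far edge end (692.6,296.2) gap to stop 53.9
  far edge end (747.5,92.7) gap to stop 6.9
18.425 [501.37 228.48  28.34] [-1.56 -0.01  0.27] [ 0.39 -0.25 -0.16]
scene mould 0.78 [659.44 180.55   0.  ]
scene mould_far_right 0.65 [757.29  76.34  30.  ]
scene mould_near_right 0.8 [615.57  61.48  36.  ]
top mould 0.63 [662.61 176.29   0.  ]
top mould_far_right 0.5 [661.72 176.48  30.  ]
top mould_near_left 0.62 [553.76 258.81  36.  ]
top mould_near_right 0.88 [611.53  54.27  36.  ]
```

View pics/tc_f.png

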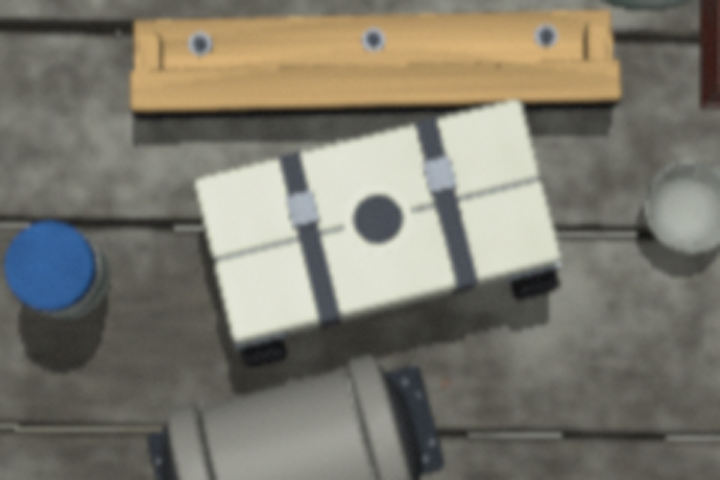

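>>> send_rows(moves=[[[12,-1,5],[0,0,0.3],0],[[12,-0.5,4],[0,0,0.3],0],[[8,0,0],[0,0,0],0],[[6,0,0],[0,0,0],0],[[4,0,0],[0,0,0],0]])

```text
time: 19.65
tool_pos: [540.6, 247.2, 29.5]
tcp_rot: [-1.563, 0.002, 0.263]
contact_force: [-0.2, 0.1, -0.7]
grip_width: 0.2
```

>>> send_rows(moves=[[[4,0,0],[0,0,0],0],[[4,0,0],[0,0,-0.3],0],[[4,-0.5,0],[0,0,-0.5],0]])

```text
time: 20.02
tool_pos: [551.6, 250.0, 29.6]
tcp_rot: [-1.563, -0.009, 0.263]
contact_force: [-7.6, -0.8, 3.5]
grip_width: 0.6
```

>>> send_rows(moves=[[[5,-0.7,0],[0,0,-0.8],0],[[7,-1,0.3],[0,0,-0.8],0],[[8,-1.2,0.6],[0,0.4,-0.8],0],[[9,-1.5,1],[0,0.8,-0.8],0],[[9,-1.5,1],[0,0.8,-0.8],0],[[9,-1.5,1],[0,0.9,-0.8],0]])

```text
time: 20.78
tool_pos: [563.0, 259.4, 28.8]
tcp_rot: [-1.562, -0.017, 0.211]
contact_force: [-14.5, -1.6, 4.3]
grip_width: 0.3
```

>>> send_rows(moves=[[[9,-1.5,0.8],[-0.2,0.9,-0.7],0],[[9,-1.5,0.8],[-0.2,0.9,-0.7],0],[[9,-1.5,0.8],[-0.2,0.9,-0.7],0],[[9,-1.5,0.8],[-0.2,0.9,-0.7],0],[[9,-1.5,0.8],[-0.2,0.9,-0.7],0],[[9,-1.5,0.8],[-0.2,0.9,-0.7],0]])

```text
time: 21.52
tool_pos: [579.9, 271.1, 28.5]
tcp_rot: [-1.585, -0.012, 0.115]
contact_force: [-16.5, 0.1, 4.6]
grip_width: 0.6
```

```bash
python3 look.py g
```

```text
far edge yaw 5.32 (rel stop 3.07) inl 101/108  y 69..295 len 226
  far edge end (727.1,294.7) gap to stop 19.4
  far edge end (748.1,69.3) gap to stop 7.3
21.575 [580.84 271.6   28.53] [-1.58 -0.01  0.11] [-12.9    2.97   1.13]
```

```bash
python3 - <<'E'
from h import *
print(onz('top',(217.3,228.5),92)); print(onz('top',(232,228.5),92))
im=viewer.capture('scene');cv2.imwrite('pics/s7.png',cv2.resize(im[140:290,220:420],None,fx=4,fy=4,interpolation=cv2.INTER_CUBIC))
E
```

```text
[625.58603743 402.3690559   92.        ]
[626.02682264 371.62971218  92.        ]
```

View pics/s7.png

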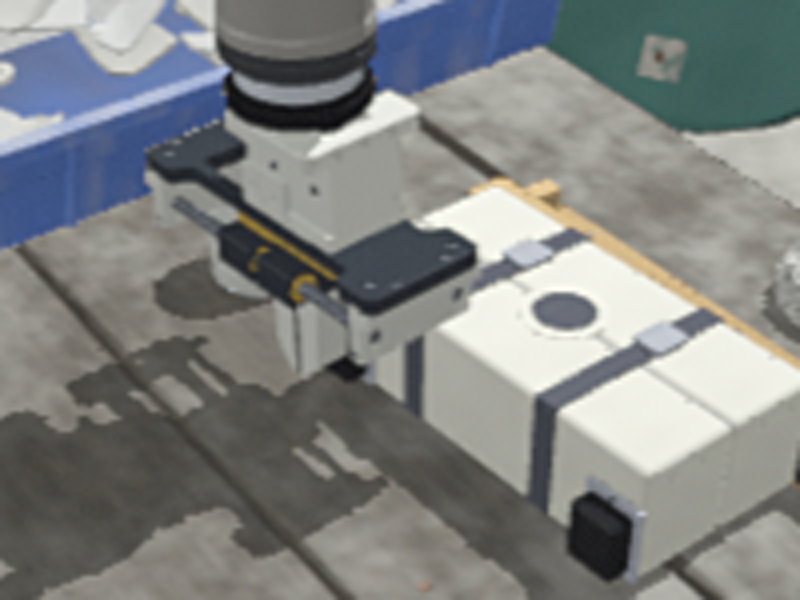

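View pics/tc_g.png

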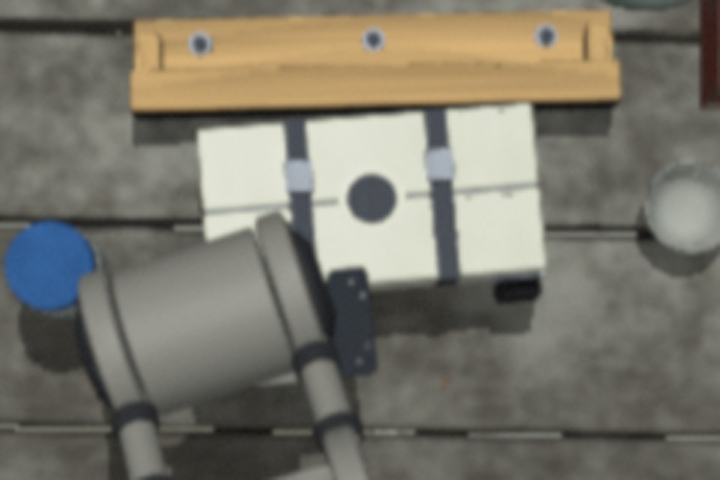

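>>> send_rows(moves=[[[8,-3,-1.5],[0.2,0.9,-0.7],0],[[8,-3,-1.5],[0.2,0.9,-0.7],0],[[8,-3,-1.5],[0.2,0.9,-0.7],0],[[8,-3,-1],[0.2,0.9,-0.7],0]])

```text
time: 22.12
tool_pos: [592.7, 270.6, 32.0]
tcp_rot: [-1.571, -0.019, 0.053]
contact_force: [-10.6, 1.5, -2.0]
grip_width: 0.6
```

```bash
python3 look.py h
```

```text
far edge yaw 1.71 (rel stop -0.54) inl 98/104  y 74..293 len 219
  far edge end (739.3,292.8) gap to stop 7.3
  far edge end (745.9,73.5) gap to stop 9.4
22.175 [593.41 270.56  32.18] [-1.57 -0.02  0.05] [-8.53  1.69 -1.91]
```

>>> send_rows(moves=[[[8,-2.5,-1],[0,0.6,-0.6],0],[[8,-2.5,-1],[0,0.6,-0.6],0]])

```text
time: 22.42
tool_pos: [598.6, 270.2, 32.8]
tcp_rot: [-1.572, -0.017, 0.032]
contact_force: [-19.1, 4.8, -1.7]
grip_width: 0.4
```

>>> send_rows(moves=[[[7,-2,-1],[0,0.6,-0.5],0]])

```text
time: 22.55
tool_pos: [598.5, 270.4, 32.5]
tcp_rot: [-1.572, -0.01, 0.022]
contact_force: [-22.4, 4.7, 5.5]
grip_width: 0.5
```

>>> send_rows(moves=[[[7,-1,0],[0,0.6,-0.5],0]])

```text
time: 22.68
tool_pos: [598.3, 270.6, 31.7]
tcp_rot: [-1.575, -0.003, 0.012]
contact_force: [-20.5, -1.5, 7.8]
grip_width: 0.5
```

>>> send_rows(moves=[[[-6,0,0],[0,0,0],0],[[-12,0,0],[0,0,0],0]])

```text
time: 22.92
tool_pos: [579.4, 270.7, 31.2]
tcp_rot: [-1.575, -0.002, 0.013]
contact_force: [0.2, -0.1, 0.5]
grip_width: 0.3
```

```bash
python3 look.py i; python3 -c "
from look import *
im=cv2.imread('pics/top_i.png');P=edge_stop(im[:,:,2]);
spots()"
```

```text
far edge yaw 0.26 (rel stop -1.99) inl 54/64  y 76..240 len 164
  far edge end (744.6,239.7) gap to stop 4.1
  far edge end (745.4,75.6) gap to stop 9.8
22.975 [577.62 270.75  31.06] [-1.58  0.    0.01] [-0.42  0.82 -0.4 ]
scene mould 0.87 [692.19 187.72   0.  ]
scene mould_far_right 0.86 [752.07  68.01  30.  ]
scene mould_near_left 0.92 [608.99 281.57  36.  ]
scene mould_near_right 0.82 [608.95  83.76  36.  ]
top mould 0.79 [690.4  186.59   0.  ]
top mould_far_right 0.5 [608.94  78.48  30.  ]
top mould_near_right 0.88 [606.96  82.11  36.  ]
```

View pics/tc_i.png

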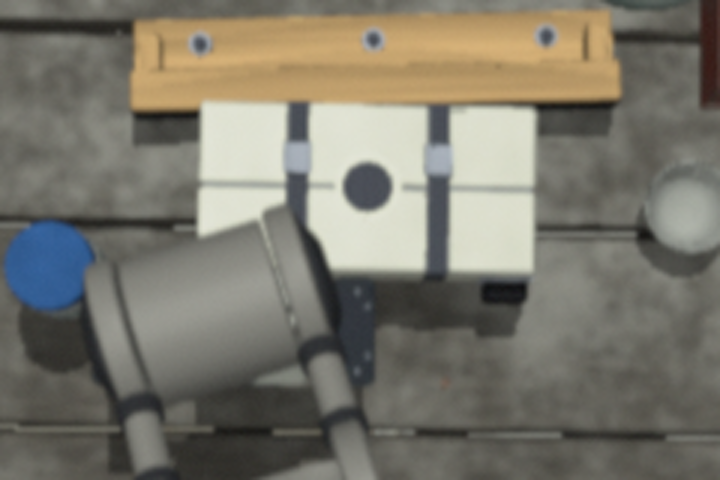

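>>> send_rows(moves=[[[-8,-1,-15],[0,0,0],0],[[0,0,-50],[0,0,0],0],[[0,0,-50],[0,0,0],0],[[0,0,-45],[0,0,0],0],[[0,0,-24],[0,0,0],0],[[6,0,0],[0,0,0],0],[[6,0,0],[0,0,0],0],[[0,0,0],[0,0,0],0]])

```text
time: 24.58
tool_pos: [587.8, 83.7, 33.4]
tcp_rot: [-1.574, -0.005, 0.015]
contact_force: [-0.7, -0.7, 0.2]
grip_width: 0.7
```

>>> send_rows(moves=[[[4,0,0],[0,0,0],0],[[4,0,0],[0,0,-0.3],0],[[4,-0.5,0],[0,0,-0.5],0],[[5,-0.7,0],[0,0,-0.8],0],[[6,-1,0],[0,0,-0.8],0]])

```text
time: 25.2
tool_pos: [598.5, 86.2, 32.0]
tcp_rot: [-1.575, -0.017, 0.019]
contact_force: [-14.8, -1.5, 4.7]
grip_width: 0.7
```

>>> send_rows(moves=[[[7,-1.2,0],[0,-0.2,-0.8],0],[[7,-1.2,0],[0,-0.3,-0.8],0]])

```text
time: 25.45
tool_pos: [601.1, 86.0, 31.2]
tcp_rot: [-1.577, -0.019, 0.029]
contact_force: [-15.0, -3.3, 4.2]
grip_width: 0.4
```

>>> send_rows(moves=[[[7,-1.2,0],[0,-0.3,-0.7],0],[[7,-1.2,0],[0,-0.3,-0.7],0]])

```text
time: 25.7
tool_pos: [603.6, 85.7, 30.4]
tcp_rot: [-1.578, -0.017, 0.041]
contact_force: [-15.5, -2.9, 4.1]
grip_width: 0.3
```

>>> send_rows(moves=[[[7,-1.2,0],[0,-0.3,-0.7],0]])

```text
time: 25.82
tool_pos: [604.8, 85.7, 30.0]
tcp_rot: [-1.579, -0.016, 0.046]
contact_force: [-14.7, -3.9, 4.8]
grip_width: 0.7
```

>>> send_rows(moves=[[[6.5,-1.2,0],[0,-0.1,-0.7],0]])

```text
time: 25.95
tool_pos: [605.6, 85.6, 29.5]
tcp_rot: [-1.579, -0.015, 0.049]
contact_force: [-15.3, -2.1, 5.6]
grip_width: 0.4
```

>>> send_rows(moves=[[[6.5,-1.2,0],[0,0,-0.7],0]])

```text
time: 26.08
tool_pos: [606.3, 85.7, 29.2]
tcp_rot: [-1.58, -0.013, 0.049]
contact_force: [-16.0, -3.2, 4.8]
grip_width: 0.4
```

>>> send_rows(moves=[[[7,-1.2,0],[0,0,-0.7],0]])

```text
time: 26.2
tool_pos: [606.5, 85.8, 28.6]
tcp_rot: [-1.58, -0.01, 0.05]
contact_force: [-20.4, -2.1, 7.7]
grip_width: 0.4
```

>>> send_rows(moves=[[[7,-1.2,0],[0,0,-0.7],0]])

```text
time: 26.32
tool_pos: [606.4, 86.0, 27.9]
tcp_rot: [-1.58, -0.006, 0.05]
contact_force: [-19.5, -1.5, 7.0]
grip_width: 0.6
```

```bash
python3 look.py j
```

```text
far edge yaw -1.22 (rel stop -3.47) inl 5/13  y 86..240 len 153
  far edge end (739.8,239.7) gap to stop 8.9
  far edge end (736.6,86.3) gap to stop 18.2
26.375 [606.42  86.04  27.82] [-1.58 -0.01  0.05] [-19.94  -1.73   7.34]
```

View pics/tc_j.png

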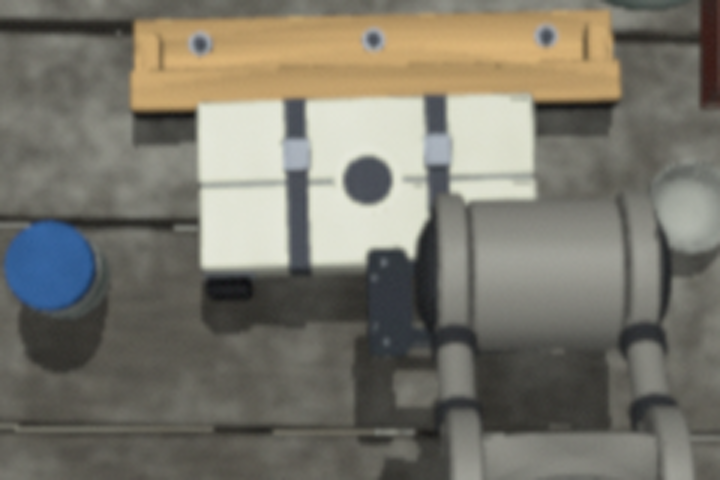

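>>> send_rows(moves=[[[-6,0,0],[0.5,0,0],0],[[-14,-2,0],[0,0,0],0],[[-5,-2,30],[0,0.4,0],0],[[0,0,50],[0,0,0],0],[[0,0,50],[0,0,0],0],[[0,0,48],[0,0,0],0],[[3,0,0],[0,0,0],0],[[4,0,0],[0,0,0],0],[[0,0,0],[0,0,0],0]])

```text
time: 27.5
tool_pos: [581.7, 267.4, 32.6]
tcp_rot: [-1.569, -0.012, 0.041]
contact_force: [-0.9, -0.5, -0.6]
grip_width: 0.2
```

```bash
cat > fin.py <<'E'
from look import *
# compare near edge & far edge of plaster top, and stop edge outside the mould
def fin(tag):
    im=viewer.capture('top');cv2.imwrite(f'pics/top_{tag}.png',im)
    lab=cv2.cvtColor(im,cv2.COLOR_BGR2LAB).astype(float); b=lab[:,:,2]; g=im[:,:,0].astype(float)
    W=[];N=[]
    for c in range(272,376):
        if 293<=c<=306 or 340<=c<=352: continue   # bands
        d=np.diff(g[160:190,c]); i=int(d.argmax())
        if 0<i<len(d)-1 and d[i]>20:
            a,bb,e=d[i-1],d[i],d[i+1]; W.append(onz('top',(c,160+i+.5+.5*(a-e)/(a-2*bb+e)),82)[:2])
        d=np.diff(g[215:245,c]); i=int(d.argmin())
        if 0<i<len(d)-1 and d[i]<-30:
            a,bb,e=d[i-1],d[i],d[i+1]; N.append(onz('top',(c,215+i+.5+.5*(a-e)/(a-2*bb+e)),82)[:2])
    for nm,Q in(('far',W),('near',N)):
        Q=np.array(Q); ok=np.ones(len(Q),bool)
        for _ in range(6):
            k=np.polyfit(Q[ok,1],Q[ok,0],1); r=Q[:,0]-np.polyval(k,Q[:,1]); ok=abs(r)<max(2.0*np.median(abs(r)),.5)
        print(nm,'n',ok.sum(),'yaw %.2f'%-np.degrees(np.arctan(k[0])),'x at y=181.65: %.1f'%np.polyval(k,181.65),'std %.2f'%r[ok].std())
    cv2.imwrite(f'pics/tc_{tag}.png',cv2.resize(im[140:300,200:440],None,fx=3,fy=3,interpolation=cv2.INTER_CUBIC))
fin(sys.argv[1])
E
python3 fin.py k
```

```text
far n 66 yaw 2.65 x at y=181.65: 750.1 std 0.26
near n 51 yaw 2.52 x at y=181.65: 631.7 std 0.22
```

>>> send_rows(moves=[[[4,0,0],[0,0,0],0],[[4,0,0],[0,0,0],0],[[4,-0.5,0],[0,0,-0.4],0],[[4,-0.7,0],[0,0,-0.6],0],[[5,-1,0],[0,0,-0.8],0]])

```text
time: 28.18
tool_pos: [599.3, 265.8, 33.8]
tcp_rot: [-1.57, -0.032, 0.038]
contact_force: [-17.5, 2.5, 3.6]
grip_width: 0.1
```

>>> send_rows(moves=[[[6,-1,0],[0,0,-0.8],0],[[6.5,-1,0],[0,0,-0.8],0]])

```text
time: 28.42
tool_pos: [599.8, 266.1, 33.1]
tcp_rot: [-1.574, -0.034, 0.039]
contact_force: [-20.2, -1.2, 7.5]
grip_width: 0.3
```

>>> send_rows(moves=[[[7,-1.2,0],[0,0,-0.8],0]])

```text
time: 28.55
tool_pos: [599.8, 266.1, 32.7]
tcp_rot: [-1.576, -0.033, 0.041]
contact_force: [-19.7, 0.1, 7.0]
grip_width: 0.5
```

>>> send_rows(moves=[[[7,-1.2,0],[0,0,-0.8],0]])

```text
time: 28.68
tool_pos: [599.8, 266.1, 32.3]
tcp_rot: [-1.579, -0.032, 0.042]
contact_force: [-19.9, -1.5, 6.6]
grip_width: 0.1
```

>>> send_rows(moves=[[[-6,0,0],[0,0,0.8],0],[[-14,-1,0],[0.5,0,0.8],0],[[-4,0,-30],[0,0,0],0],[[0,0,-50],[0,0,0],0],[[0,0,-50],[0,0,0],0],[[0,0,-46],[0,0,0],0],[[3,0,0],[0,0,0],0],[[0,0,0],[0,0,0],0]])

```text
time: 29.68
tool_pos: [585.3, 85.7, 34.4]
tcp_rot: [-1.567, -0.009, 0.043]
contact_force: [-0.0, 0.1, 0.0]
grip_width: 0.5
```

```bash
python3 fin.py l
```

```text
far n 77 yaw 2.30 x at y=181.65: 750.6 std 0.38
near n 71 yaw 7.04 x at y=181.65: 636.6 std 4.19
```

>>> send_rows(moves=[[[5,0,0],[0,0,0],0],[[5,0,0],[0,0,0],0],[[4,0,0],[0,0,0],0],[[4,-0.5,0],[0,0,-0.4],0],[[4,-0.7,0],[0,0,-0.6],0]])

```text
time: 30.35
tool_pos: [606.5, 90.2, 35.0]
tcp_rot: [-1.567, -0.023, 0.048]
contact_force: [-11.5, -1.4, 4.4]
grip_width: 0.6
```

>>> send_rows(moves=[[[5,-0.7,0],[0,0,-0.8],0],[[6,-0.7,0],[0,0,-0.8],0]])

```text
time: 30.6
tool_pos: [606.6, 90.6, 33.8]
tcp_rot: [-1.567, -0.026, 0.049]
contact_force: [-18.9, -1.7, 7.5]
grip_width: 0.4
```

>>> send_rows(moves=[[[7,-1.2,0],[0,0,-0.8],0]])

```text
time: 30.72
tool_pos: [606.6, 90.7, 33.3]
tcp_rot: [-1.567, -0.024, 0.049]
contact_force: [-20.0, -1.7, 8.1]
grip_width: 0.8
```

>>> send_rows(moves=[[[7,-1.2,0],[0,0,-0.8],0]])

```text
time: 30.85
tool_pos: [606.6, 90.9, 32.8]
tcp_rot: [-1.567, -0.022, 0.049]
contact_force: [-19.2, -2.0, 8.0]
grip_width: 0.4
```

>>> send_rows(moves=[[[-5,0,0],[0,0,0],0],[[-14,0,0],[0,0,0.8],0],[[-50,-5,0],[0,0,0.5],0],[[-50,-20,0],[0,0,0],0],[[-50,-30,0],[0,0,0],0],[[0,0,0],[0,0,0],0]])

```text
time: 31.6
tool_pos: [431.5, 82.1, 88.0]
tcp_rot: [-1.567, -0.001, 0.049]
contact_force: [1.8, -0.4, 0.0]
grip_width: 0.7
```

```bash
python3 fin.py m; python3 - <<'E'
from look import *
spots(names=('mould','mould_near_left','mould_near_right','stop','jar','bowl'))
im=viewer.capture('scene');cv2.imwrite('pics/s_m.png',cv2.resize(im[140:320,220:460],None,fx=3,fy=3,interpolation=cv2.INTER_CUBIC))
E
```

```text
far n 75 yaw 2.32 x at y=181.65: 750.7 std 0.36
near n 76 yaw 2.23 x at y=181.65: 632.3 std 0.17
scene mould 0.65 [697.29 189.48   0.  ]
scene mould_near_left 0.56 [615.08 295.98  36.  ]
scene mould_near_right 0.74 [620.9   77.48  36.  ]
scene bowl 0.93 [682.86 -60.54   0.  ]
top mould 0.89 [692.2  187.75   0.  ]
top mould_near_left 0.72 [604.98 284.85  36.  ]
top mould_near_right 0.67 [616.   80.2  36. ]
top stop 0.77 [753.48 181.07   0.  ]
top jar 0.92 [626.12 401.59   0.  ]
top bowl 0.91 [682.53 -67.25   0.  ]
```

View pics/tc_m.png

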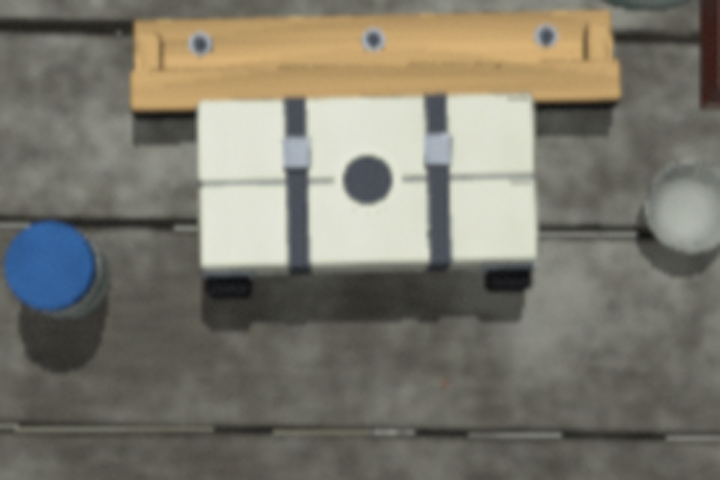

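View pics/s_m.png

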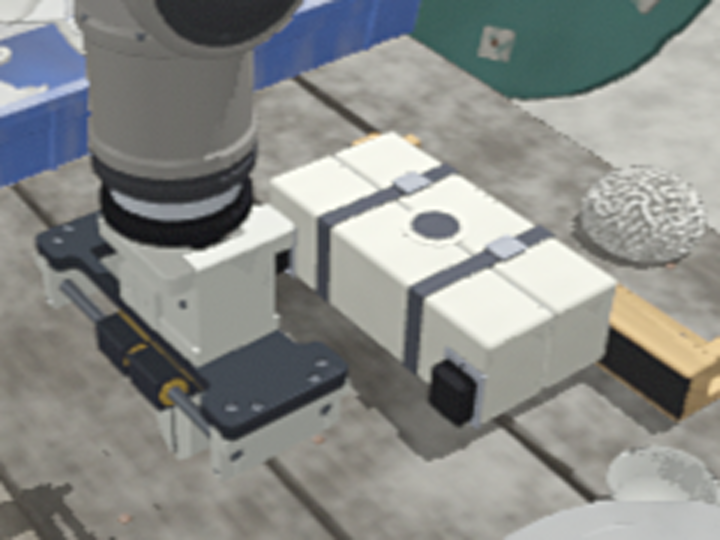

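```bash
python3 -c "
from plant import bot
print(bot.get_obs()['contact_force']);print(bot.close_job())"
```

```text
[ 0.31459629 -0.60676444  0.54627786]
the job is handed in; nothing more can be done
None
```

The mould is home against the back stop, flush and square by my last camera check, and the job was handed in at about 32 s. The robot was clear of everything at hand-in.

**What I did:**
- I pushed the left buffer until the mould stood about 15° out of square to the stop.
- I then pushed the right buffer until it stood about 13° out the other way.
- I pushed the left again until its corner met the stop, then pressed right, left and right in turn. Each press ended where the mould stopped moving at about 20 N.

**Last checks:**
- **Squareness:** the mould's far and near edges lie at 2.3° and 2.2°, against 2.25° for the stop.
- **Gap:** the far face measures 750.7 mm and the stop 751.0 mm. That is within the camera's error of about 2 mm.
- **Jar and bowl:** both are where they started, within the spread of my measurements, and nothing tipped over.
- **Force:** the highest push I read was about 23 N sideways, once, when the left corner first met the stop. The force is only reported at the end of each call, so a brief higher value in between would not show.

**What disagreed:**
- **Fingertip height:** in the pictures the fingertips sat about 20 mm higher than the reported tool position implied. My first touch therefore landed on top of the left buffer at about 7 N. I backed off, went lower and started again.
- **Final buffer points:** the network's last readings of the buffer points scattered by 5 to 15 mm. I relied on the edge fits and on the presses no longer moving the mould.

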